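# Extend the ratchet and hold the belt tensioner back

## Robot

A 6-joint arm with a two-finger parallel gripper is mounted at the origin on the work surface. World frame = base frame: x ahead of the robot, y to its left, z up, the work surface at z = 0. Lengths are in m, angles in rad, forces in N, time in s.
With the tool pointing down it reaches from about 0.3 to 0.775 m from the base axis. Payload 14.6 kg.
Tool frame: the origin (TCP) lies at the very end of the fingers, on their centre line; the grasp point (between the pads) lies 19 mm behind it; z points along the fingers, y is the line along which they close (so a half turn about z gives the same grasp; the last joint's range is limited). The gripper opens to 94 mm and grips with 3 to 60 N. Pads are 16 mm wide; open, the fingers measure 119 mm over their backs; the gripper's body (75 mm by 177 mm) begins 78 mm behind the grasp point.
Start: joints at [1.145, 0.3, 1.521, -0, 1.321, -0.067], TCP at [0.193, 0.515, 0.205] pointing down, gripper open.
Joint ranges: [-3.03, 3.03], [-0.79, 2.21], [0.23, 2.52], [-1.04, 4.18], [0, 3.07], [-2.55, 2.55]. Speed limits (rad/s): [2.22, 2.22, 2.57, 3.14, 3.14, 3.14].

## Interface

Orientations are given as [roll, pitch, yaw] about the fixed x, y, z axes, in that order (R = Rz(yaw) Ry(pitch) Rx(roll)).
In Python, from station import ctrl, camera, camera_info, finder gives the robot as it stands.
- The arm moves only by the tool carry_out, never from a script. Its argument "motion" is a list of rows, each a list of 2 entries, a list of its own where there are three numbers: the shift along the tool's x, y, z as a fraction of full scale, then the turn about the tool's z as a fraction of full scale. A call has 1 to 12 rows; each row is the pose to reach, as a shift and turn from the pose commanded when the call began, along the tool's axes at that moment, turning the shorter way round; what a row does not reach only later rows make up. Full scale, the value 1, is 200 mm for a shift and 360 degrees for a turn. A row lasts 1/10 s, in which the tool goes at most 50 mm and 8.59 degrees, less where a joint would pass 70% of its speed; a pose out of reach is approached as far as the arm can. A call with a number of a shift or a turn outside -1 to 1 is refused whole. A call with a gripper value outside its range is refused whole. "hand" is the closure, from -1 (fully open) to 1 (shut), set as the call begins (left out, the last holds). The fingers move at their own pace and stop on an object; "force" is the grip in N (left out, the last holds). Time passes only in rows, so rows that repeat a pose let the fingers close. It gives the time, the measured TCP pose, the force, the opening and the grip force at its end, in the units of the state.
- ctrl.get_obs(): the state, without advancing time (a new reading comes with each control period).
- camera(name): name is "scene" or "top"; returns (picture, depth): 480x640x3 uint8, blue, green, red; 480x640 float32, m along the optical axis (not along the pixel's ray), 0 where there is no reading.
- camera_info(name): a dict with "camera_matrix" (3x3 intrinsics, pixels), "origin" and "attitude" of the camera in the world. Camera axes: x right, y down, z forward; pixel columns grow to the right and rows downward; lengths in m; the calibration is good to about 2 mm. A picture is of the moment at which its call begins. camera_info takes no time and is no camera call.
- ctrl.hand_in(): hands the job in; it is judged then, once.
Trained networks look in the newest picture that a camera, given by its name, has taken for a name from the list of things; names that differ only in an ending like _2 or _b are one class to them, and where a whole thing is asked for, a point or a joint stands for the part that bears it (a point fixed in the world has none). Each returns a list of dicts, best first, with "conf" (0 to 1); they miss things now and then, are a little off and sometimes report something else, mostly with a low value. They report only what shows in the picture. A call takes as long as a camera call.
- finder.boxes_of(camera, query): "location" ([column, row] in pixels, amid what is visible of it).
- finder.cut_out(camera, query): "mask" (480x640 bool, what is visible of it) and "location" ([column, row] in pixels, amid what is visible of it).
- finder.pinpoint(camera, query): "location" ([column, row] in pixels: a listed point, or the origin of a listed thing).
The state is a dict: "time_s": time; "qpos": joint angles; "joint_vel": joint speeds; "tau": joint torques, N m; "ee_pos": TCP position; "eef_rot": TCP orientation; "force": force on the tool from outside, world axes, zero at the start; "moment": the same for the moment, N m; "grip_width": finger opening in m; "grip_force": force on a finger pad.
Only numpy, scipy, OpenCV 4.12 (cv2) and the standard library are available. Lean on these libraries where they do the work, as an engineer would, in place of code of your own. Each camera call takes 0.05 s, during which the arm holds its last target. There are 200 camera calls.

## Task

The stone polisher on the bench is waiting for a new belt, and an extendable ratchet already sits on its sprung belt tensioner. Press in the button on the ratchet's collar, pull the sliding handle out to its second stop and let the button come back out so that the handle is locked there; then take the handle by its rubber grip, clear of the button, and swing it clockwise (seen from above) against the spring until the tensioner is at its stop. Finish while holding it there, the handle still locked at the second stop, and leave the other things on the bench where they are.

Things in the scene. Friction and masses are not known exactly. Their poses are not given: they have to be found in the camera images.
- drive: The grey stone polisher, 250 x 350 mm, deck 100 mm above the bench, its pulleys bare; fixed. Apart from the ratchet nothing rises more than 70 mm above the deck. Origin: centre of its underside; pivot lies 90 mm to its +y.
- pivot (a point): Point on the vertical axis of the belt tensioner and the ratchet's round steel head (35 mm across), at the height of the handle's axis, 152 mm above the bench. Axes turn with the ratchet: y points along the handle, away from the head; z up; x to the side the handle must be swung to (clockwise from above).
- press_point (a point): On the handle's axis level with the button; moves with the handle: 120 mm from pivot at the start, 200 at the second stop. Axes as pivot. Here sits a bright steel collar 34 mm wide (x), 30 high, 44 long (22 either side). The black button stands 7 mm proud of its +x side, the -x side is plain: pinch both (41 mm) from above to press the button; the pinch can then pull the handle along.
- button_face (a point): Centre of the button's outer face (24 mm along the handle, 14 mm high), 24 mm to the +x side of press_point when out; it moves in with the button.
- grip_point (a point): On the handle's axis in the rear half of the black rubber grip (27 mm wide in x, 29 high, slight ribs), 103 mm further from pivot than press_point; moves with the handle. The grip runs from 81 mm before to 31 mm after this point, then a steel end cap 31 mm across. Its underside is 137 mm above the bench. Axes as pivot.
- handle (a joint): How far the handle is pulled out, m. 0 = home, locked there at the start; first stop 0.040, second 0.080, third 0.120, with about 2 mm of play each way. With the button in it slides freely (1.5 N) past all stops. With the button out it is locked at a stop; let go between stops, it slides on (about 2 N) until the button clicks out at the next stop.
- button (a joint): How far the button is pressed in, m. 0 = out (handle locked at a stop), 0.005 = fully in. It springs out: 6 N starts it moving, 11 N holds it fully in; the handle is freed beyond 0.003. Let go between two stops it stays 0.003 in.
- tensioner (a joint): Angle of tensioner and ratchet, rad: 0 = at rest, growing clockwise from above, 0.42 = at its stop. A spring drives it back to 0: about 2.9 N m at rest, 4.8 N m at the stop (about 16 N at grip_point with the handle at the second stop).
- stone_bowl: Bystander: grey round stone with one wide hole in the top, 94 mm across, 46 mm high. Origin: centre of underside (so for all bystanders).
- stone_paw: Bystander: flat stone with one large and three small holes, 100 mm across, 30 mm high.
- stone_small: Bystander: small stone with two holes, 72 mm across, 34 mm high.
- chuck: Bystander: dark steel drill chuck standing jaws up, 43 mm across, 74 mm high.
- lap_disc: Bystander: aluminium polishing disc lying flat, 150 mm across, 7 mm thick, 13 mm hole.
- tin: Bystander: shallow open steel tin, 98 mm across, 36 mm high.
- hammer: Bystander: hammer lying flat, handle to its -x.
- socket: Bystander: spare steel wrench socket standing on the polisher's deck, 28 mm across, 38 mm high.

How it is judged:
By the outcome, as a careful person would: the job done as asked, in the order asked, and still so for the second after the job is handed in, while the arm keeps its last pose, push and grip.
It also fails if it takes over 51 s, if anything falls off the work surface, if the arm or the gripper's body presses on something with over 40 N, if the wrist force passes 120 N, or if a joint passes its speed limit or range.

## Working session

There is one attempt and no reset: what is moved stays moved. The work goes in short steps, Python scripts to look and compute and a tool call to move; the robot and the scene stay as the last step left them, time stands still between calls to the robot, and variables do not carry over. Pictures are saved under pics/ and viewed, at most 10 in all, crops included, and the job is handed in when it is done.

Besides the shell and the picture viewer there is one more tool, called after "Emit:" as name(argument=value, ...) on one line, values as JSON. carry_out: Moves the arm, as the interface text tells. Its arguments: {"type":"object","properties":{"motion":{"type":"array","items":{"type":"array"}},"hand":{"type":"number"},"force":{"type":"number"}},"required":["motion"]}

```bash
mkdir -p pics; cat > h.py <<'E'
import numpy as np, cv2
from scipy.spatial.transform import Rotation as R
from station import ctrl, camera, camera_info, finder
def cam(n):
    i=camera_info(n); return i
def att(i):
    a=np.array(i["attitude"],float)
    return a if a.shape==(3,3) else (R.from_euler('xyz',a).as_matrix() if a.size==3 else R.from_quat(a).as_matrix())
def ray(n,p):
    i=camera_info(n); d=np.linalg.inv(np.array(i["camera_matrix"]))@[p[0],p[1],1]
    return np.array(i["origin"],float),att(i)@d   # times depth
def tri(pa,pb,a="scene",b="top"):
    o1,d1=ray(a,pa);o2,d2=ray(b,pb)
    s=np.linalg.lstsq(np.c_[d1,-d2],o2-o1,rcond=None)[0]
    x,y=o1+s[0]*d1,o2+s[1]*d2
    return (x+y)/2,np.linalg.norm(x-y)
def proj(n,P):
    i=camera_info(n); c=np.array(i["camera_matrix"])@(att(i).T@(np.array(P)-i["origin"])); return c[:2]/c[2]
E
python3 - <<'E'
from h import *
for n in("scene","top"):
    print(camera_info(n)); im,d=camera(n); cv2.imwrite(f"pics/{n}0.png",im); np.save(f"{n}_d.npy",d)
o=ctrl.get_obs();print(o)
for q in("pivot","press_point","grip_point","button_face","drive","socket","chuck"):
    L={}
    for n in("scene","top"):
        r=finder.pinpoint(n,q)[:2]; print(q,n,[(np.round(x["location"],1),round(x["conf"],2)) for x in r])
        if r:L[n]=r[0]["location"]
    if len(L)==2:print("   ",np.round(tri(L["scene"],L["top"])[0],4),tri(L["scene"],L["top"])[1])
E
```

```text
{'camera_matrix': array([[566.10767424,   0.        , 326.64817272],
       [  0.        , 566.10767424, 246.809551  ],
       [  0.        ,   0.        ,   1.        ]]), 'origin': array([ 1.43132786, -0.44235697,  0.95190383]), 'attitude': array([-2.27604007e+00, -1.17560687e-03,  1.10198309e+00])}
{'camera_matrix': array([[593.70799163,   0.        , 316.06114595],
       [  0.        , 593.70799163, 244.20076687],
       [  0.        ,   0.        ,   1.        ]]), 'origin': array([0.42517138, 0.00299683, 1.45871199]), 'attitude': array([-3.05820838,  0.01182603, -1.58614486])}
{'time_s': 0.1, 'qpos': array([ 1.14541098e+00,  3.00414918e-01,  1.52151343e+00,  1.08733938e-05,
        1.32069344e+00, -6.66048321e-02]), 'joint_vel': array([-0.00263385, -0.00146872, -0.00258405,  0.00082228, -0.00105405,
        0.00081504]), 'tau': array([-3.48284966e-04, -5.32633996e+01, -3.53287590e+01,  7.09152175e-02,
        2.34298676e-02, -8.88097770e-05]), 'ee_pos': array([0.19302963, 0.51476653, 0.20494576]), 'eef_rot': array([-3.14056650e+00, -7.90039450e-05,  2.78280941e+00]), 'force': 
[... 518 characters left out ...]
]
grip_point top [(array([321.8, 256.1]), 0.68), (array([425.6, 241.9]), 0.66)]
    [0.5079 0.0031 0.1447] 0.003238867507807848
button_face scene [(array([285.2, 245.5]), 0.5), (array([402.8, 215.3]), 0.22)]
button_face top [(array([373.6, 246.7]), 0.73), (array([368.5, 235.4]), 0.36)]
    [ 0.5322 -0.101   0.1414] 0.021722239237302456
drive scene [(array([197.5, 324.9]), 0.67)]
drive top [(array([450.7, 240.9]), 0.61)]
    [ 0.5492 -0.3138  0.0043] 0.003641716019669072
socket scene [(array([129.6, 310.4]), 0.84)]
socket top [(array([517.5, 243.4]), 0.44)]
    [ 0.5338 -0.4423  0.0984] 0.0034020065155508164
chuck scene [(array([284., 246.]), 0.66), (array([429.7, 194.7]), 0.64)]
chuck top []
```

View pics/scene0.png

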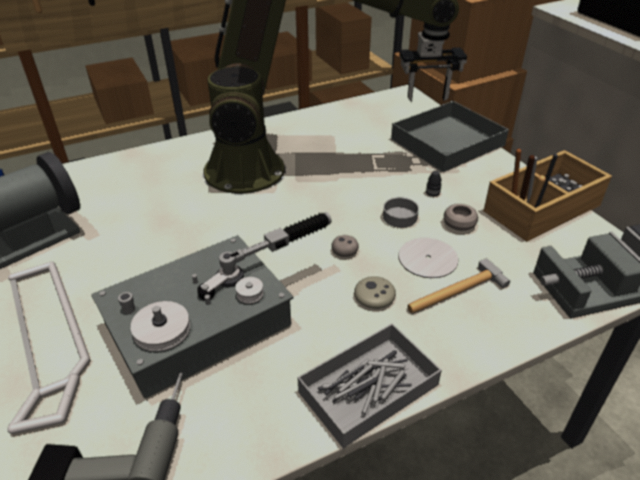

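View pics/top0.png

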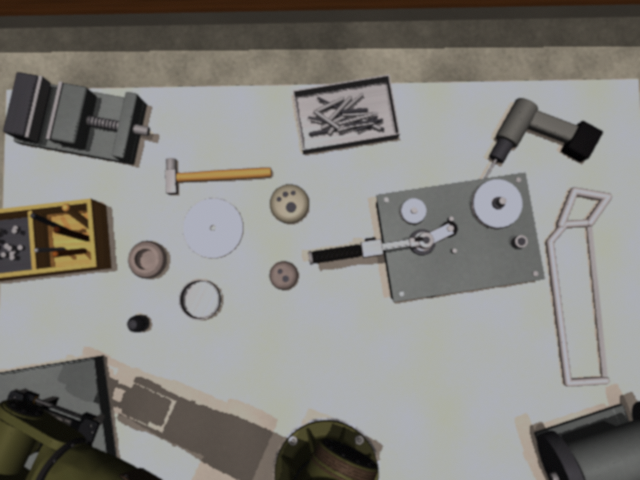

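```bash
python3 - <<'E'
from h import *
pv,e=tri([228.4,265.3],[427.4,240.]);pp,_=tri([277,242.1],[373.3,247.]);gp,_=tri([316.9,225.2],[321.8,256.1])
print(pv,e,pp,gp,np.linalg.norm(pp-pv),np.linalg.norm(gp-pp),np.linalg.norm(gp-pv))
for a,b in((pv,pp),(pp,gp),(pv,gp)): print(np.degrees(np.arctan2(b[1]-a[1],b[0]-a[0])))
bf,e=tri([285.2,245.5],[368.5,235.4]);print("other button",bf,e,tri([277,242],[368.5,235.4]))
E
```

```text
[ 0.54172198 -0.22794479  0.14208575] 0.005652426806184256 [ 0.52713776 -0.10798942  0.15011222] [0.50787567 0.00305894 0.14470601] 0.1211049806559466 0.11283613198152495 0.23348482562133205
96.93202170082172
99.84043118354232
98.33557948093257
other button [ 0.55225169 -0.09822193  0.15554482] 0.0018803066098956197 (array([ 0.54800804, -0.10560781,  0.16536012]), np.float64(0.015694851704598983))
```

The scene view shows the ratchet lying from its head at about (230,265) to the grip end at (325,218). In the top view it runs from (422,240) to (312,256), with the button on the upper (+x) side of the collar at (370,238). Next I refine the axis from the top masks.

```bash
cat >> h.py <<'E'
def rel(target,yaw=None):
    o=ctrl.get_obs(); M=R.from_euler('xyz',o["eef_rot"]).as_matrix()
    s=M.T@(np.array(target)-o["ee_pos"])/0.2
    t=None
    if yaw is not None: t=-((yaw-o["eef_rot"][2]+np.pi)%(2*np.pi)-np.pi)/(2*np.pi)
    print("rel",np.round(s,4),"turn",None if t is None else round(t,4)); return s,t
def plane(n,p,z):
    o,d=ray(n,p); return o+d*(z-o[2])/d[2]
E
python3 - <<'E'
from h import *
for n in("top","scene"):
  d=np.load(f"{n}_d.npy")
  for q in("grip_point","press_point","pivot"):
    for r in finder.cut_out(n,q)[:1]:
        m=r["mask"]; v,u=np.nonzero(m)
        o,_=ray(n,[0,0]); 
        P=np.array([ray(n,[a,b])[1]*d[b,a]+o for a,b in zip(u,v) if d[b,a]>0])
        Q=P[(P[:,2]>.14)&(P[:,2]<.2)]
        print(n,q,round(r["conf"],2),m.sum(),len(Q),[u.min(),u.max(),v.min(),v.max()],"zmax",np.percentile(Q[:,2],95) if len(Q) else None)
        if len(Q)>20:
            c=Q.mean(0); w,V=np.linalg.eigh(np.cov(Q[:,:2].T)); a=V[:,1]*np.sign(V[1,1]); s=(Q[:,:2]-c[:2])@a
            print("   c",c.round(4),"ang",np.degrees(np.arctan2(a[1],a[0])).round(2),"ext",(s.max()-s.min()).round(3), "ends",(c[:2]+a*s.min()).round(4),(c[:2]+a*s.max()).round(4))
rel([0.5265,-0.108,0.205],np.radians(98.3))
E
```

```text
top grip_point 0.75 1065 1025 [np.int64(309), np.int64(382), np.int64(238), np.int64(264)] zmax 0.16982632364228692
   c [ 0.5157 -0.0514  0.1645] ang 98.52 ext 0.16 ends [ 0.5268 -0.1258] [0.5031 0.0328]
top press_point 0.84 1059 1034 [np.int64(309), np.int64(383), np.int64(237), np.int64(264)] zmax 0.16984263184914303
   c [ 0.5159 -0.0531  0.1644] ang 98.8 ext 0.164 ends [ 0.5278 -0.1297] [0.5026 0.0327]
top pivot 0.9 2032 1521 [np.int64(309), np.int64(457), np.int64(221), np.int64(264)] zmax 0.16899699323051975
   c [ 0.5218 -0.0969  0.1627] ang 97.8 ext 0.276 ends [ 0.5415 -0.2406] [0.504  0.0329]
scene grip_point 0.56 1126 1115 [np.int64(264), np.int64(331), np.int64(212), np.int64(251)] zmax 0.17088081157934054
   c [ 0.5232 -0.0558  0.1621] ang 98.43 ext 0.164 ends [ 0.534  -0.1286] [0.51   0.0336]
scene press_point 0.96 1079 1068 [np.int64(265), np.int64(330), np.int64(212), np.int64(250)] zmax 0.17088357052500555
   c [ 0.5236 -0.0557  0.1623] ang 98.61 ext 0.163 ends [ 0.5347 -0.1285] [0.5103 0.0326]
scene pivot 0.73 2079 1531 [np.int64(198), np.int64(329), np.int64(213), np.int64(298)] zmax 0.17045028835279524
   c [ 0.5296 -0.1046  0.1614] ang 97.51 ext 0.272 ends [ 0.5477 -0.2418] [0.5121 0.0283]
rel [-2.6545e+00 -2.3311e+00  2.3000e-03] turn 0.1698
```

Emit:
carry_out(motion=[[[0, 0, -0.05], 0], [[-0.2, 0.2, -0.05], 0.03], [[-0.4, 0.4, -0.05], 0.05], [[-0.6, 0.6, -0.05], 0.08], [[-0.8, 0.8, -0.05], 0.1], [[-0.95, 0.95, -0.05], 0.12], [[-0.95, 0.95, -0.05], 0.12]])

```text
time_s: 1.8
ee_pos: [0.4408, 0.6261, 0.2149]
eef_rot: [-3.141, 0.0, 2.022]
force: [0.1, 0.3, -0.1]
grip_width: 0.0939
grip_force: 0.0
```

I guessed that first move's sign before reading the result; it went the wrong way but stayed clear of everything. I'm correcting it now.

```bash
python3 - <<'E'
from h import *
rel([0.5285,-0.107,0.215],np.radians(98.5))
E
```

```text
rel [-3.4900e+00 -1.2029e+00  1.3000e-03] turn 0.0482
```

Emit:
carry_out(motion=[[[0, 0, -0.25], 0], [[0, 0, -0.5], 0], [[-0.25, -0.08, -0.5], 0.012], [[-0.5, -0.17, -0.5], 0.024], [[-0.75, -0.26, -0.5], 0.036], [[-1, -0.345, -0.5], 0.048], [[-1, -0.345, -0.5], 0.048]])

```text
time_s: 2.5
ee_pos: [0.4645, 0.4131, 0.3169]
eef_rot: [3.14, -0.0, 1.723]
force: [-0.4, 0.4, -0.1]
grip_width: 0.0937
grip_force: 0.0
```

```bash
python3 - <<'E'
from h import *
rel([0.5285,-0.107,0.215],np.radians(98.5))
E
```

```text
rel [-2.6192 -0.0782  0.5086] turn 0.0006
```

Emit:
carry_out(motion=[[[-0.25, -0.01, 0], 0], [[-0.5, -0.02, 0], 0], [[-0.75, -0.03, 0], 0], [[-1, -0.04, 0], 0]])

```text
time_s: 2.9
ee_pos: [0.4873, 0.2157, 0.3164]
eef_rot: [3.141, -0.0, 1.727]
force: [1.0, -0.2, -0.5]
grip_width: 0.0938
grip_force: 0.0
```

Emit:
carry_out(motion=[[[-0.25, -0.01, 0], 0], [[-0.5, -0.02, 0], 0], [[-0.75, -0.03, 0.1], 0], [[-1, -0.04, 0.2], 0], [[-1, -0.04, 0.2], 0]])

```text
time_s: 3.4
ee_pos: [0.5104, 0.015, 0.2742]
eef_rot: [-3.139, 0.0, 1.723]
force: [0.3, -0.0, -0.0]
grip_width: 0.0942
grip_force: 0.0
```

```bash
python3 - <<'E'
from h import *
rel([0.5285,-0.107,0.215],np.radians(98.5))
E
```

```text
rel [-0.6166 -0.0024  0.2963] turn 0.0007
```

Emit:
carry_out(motion=[[[-0.25, 0, 0.1], 0], [[-0.5, 0, 0.2], 0], [[-0.617, -0.002, 0.3], 0], [[-0.617, -0.002, 0.3], 0], [[-0.617, -0.002, 0.3], 0]])

```text
time_s: 3.9
ee_pos: [0.5298, -0.1029, 0.216]
eef_rot: [3.141, -0.0, 1.726]
force: [0.8, -0.5, 0.1]
grip_width: 0.0941
grip_force: 0.0
```

```bash
python3 - <<'E'
from h import *
im,d=camera("scene"); im2,_=camera("top")
a=cv2.resize(im[170:330,170:370],None,fx=2,fy=3);b=cv2.resize(im2[180:340,270:470],None,fx=2,fy=3)
cv2.imwrite("pics/a1.png",np.hstack([a,b]))
rel([0.5285,-0.107,0.133],np.radians(98.5))
for q in("press_point","button_face"):
  print(q,[(np.round(r["location"],1),round(r["conf"],2)) for n in("scene","top") for r in finder.pinpoint(n,q)[:1]])
E
```

```text
rel [-0.0226 -0.0123  0.419 ] turn 0.0015
press_point [(array([275.6, 243.4]), 0.67), (array([373.1, 249.7]), 0.9)]
button_face [(array([282.7, 247.1]), 0.64)]
```

View pics/a1.png

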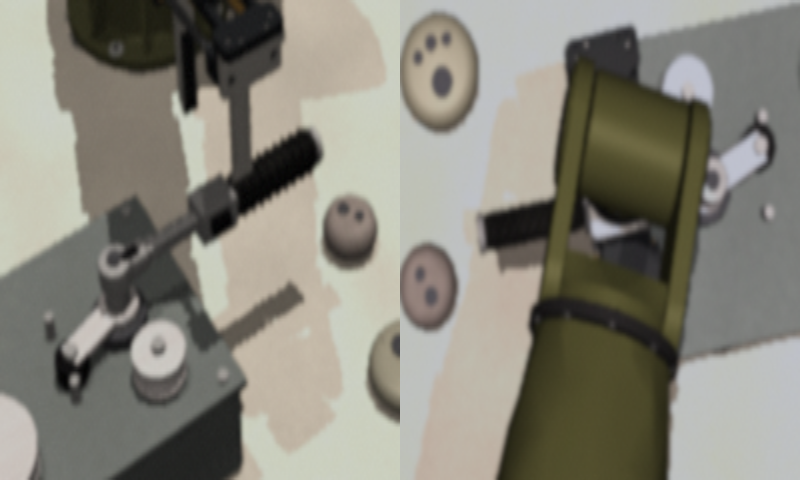

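The crop shows the open gripper above the collar, which is at (212,210) in the left half, with its fingers on either side. I descend now.

Emit:
carry_out(motion=[[[-0.005, -0.003, 0.2], 0.001], [[-0.005, -0.003, 0.41], 0.001], [[-0.005, -0.003, 0.41], 0.001], [[-0.005, -0.003, 0.41], 0.001]])

```text
time_s: 4.6
ee_pos: [0.5295, -0.104, 0.1347]
eef_rot: [3.141, 0.0, 1.721]
force: [0.6, 0.9, 0.3]
grip_width: 0.0941
grip_force: 0.0
```

```bash
python3 - <<'E'
from h import *
rel([0.5285,-0.107,0.133],np.radians(98.5))
im,d=camera("scene")
cv2.imwrite("pics/a2.png",cv2.resize(im[190:290,220:340],None,fx=5,fy=5))
E
```

```text
rel [-0.0141 -0.0074  0.0083] turn 0.0004
```

View pics/a2.png

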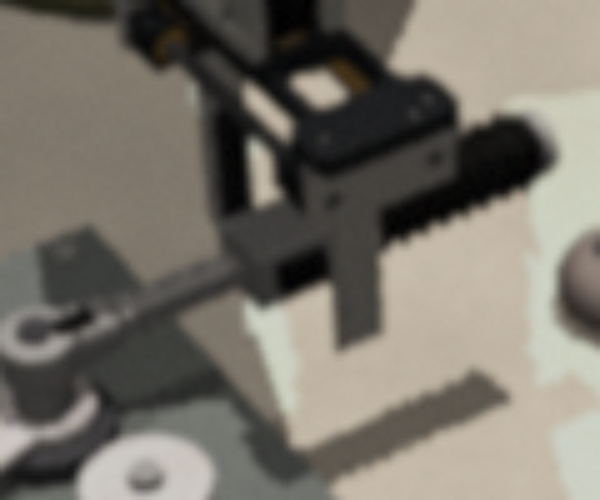

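Here the near finger hangs at crop (355,270) and the black button is visible at about (305,265), partly hidden behind it. I'll project the expected contact point to check the alignment.

```bash
python3 - <<'E'
from h import *
o=ctrl.get_obs();p=o["ee_pos"];M=R.from_euler('xyz',o["eef_rot"]).as_matrix()
c=lambda P:((proj("scene",P)-[220,190])*5).round(0)
print("fingertip outer, at open 0.047/0.0595:",[c(p+M@[dx,dy,0]) for dx in(-.008,.008) for dy in(.047,.0595)])
for dx in(-.03,-.022,-.012,0,.012,.022,.03): print(dx,"button face",c(p+M@[dx,.0235,-.019]),"collar face", c(p+M@[dx,.0165,-.019]),"top",c(p+M@[dx,.0165,-.034]))
E
```

```text
fingertip outer, at open 0.047/0.0595: [array([335., 351.]), array([351., 367.]), array([366., 337.]), array([382., 352.])]
-0.03 button face [260. 308.] collar face [252. 300.] top [250. 273.]
-0.022 button face [276. 301.] collar face [268. 293.] top [266. 266.]
-0.012 button face [296. 292.] collar face [288. 284.] top [286. 257.]
0 button face [320. 282.] collar face [311. 274.] top [309. 247.]
0.012 button face [343. 272.] collar face [334. 263.] top [333. 237.]
0.022 button face [362. 263.] collar face [354. 255.] top [352. 228.]
0.03 button face [377. 257.] collar face [369. 248.] top [368. 222.]
```

Emit:
carry_out(motion=[[[-0.02, -0.004, 0.008], 0], [[-0.02, -0.004, 0.008], 0], [[-0.02, -0.004, 0.008], 0]])

```text
time_s: 4.95
ee_pos: [0.5293, -0.1086, 0.1327]
eef_rot: [3.14, 0.001, 1.721]
force: [-1.0, 0.6, 0.4]
grip_width: 0.0938
grip_force: 0.0
```

Emit:
carry_out(motion=[[[0, 0, 0], 0], [[0, 0, 0], 0], [[0, 0, 0], 0], [[0, 0, 0], 0], [[0, 0, 0], 0], [[0, 0, 0], 0], [[0, 0, 0], 0], [[0, 0, 0], 0]], hand=1, force=25)

```text
time_s: 5.75
ee_pos: [0.5262, -0.1086, 0.1316]
eef_rot: [-3.134, -0.001, 1.721]
force: [-28.7, -3.6, 12.8]
grip_width: 0.0357
grip_force: 25.0
```

Emit:
carry_out(motion=[[[0, -0.01, 0], 0], [[0, -0.02, 0], 0], [[0, -0.02, 0], 0]])

```text
time_s: 6.05
ee_pos: [0.525, -0.1088, 0.1318]
eef_rot: [3.141, -0.0, 1.721]
force: [0.1, 0.5, -0.5]
grip_width: 0.0357
grip_force: 24.9
```

Emit:
carry_out(motion=[[[0.05, 0, 0], 0], [[0.1, 0, 0], 0], [[0.15, 0, 0], 0], [[0.2, 0, 0], 0], [[0.25, 0, 0], 0], [[0.3, 0, 0], 0], [[0.35, 0, 0], 0], [[0.4, 0, 0], 0], [[0.4, 0, 0], 0], [[0.4, 0, 0], 0], [[0.4, 0, 0], 0]])

```text
time_s: 7.15
ee_pos: [0.5138, -0.0285, 0.1319]
eef_rot: [3.139, -0.0, 1.722]
force: [9.7, 2.8, -5.7]
grip_width: 0.0358
grip_force: 24.9
```

```bash
python3 - <<'E'
from h import *
im,d=camera("scene")
cv2.imwrite("pics/a3.png",cv2.resize(im[170:290,200:360],None,fx=5,fy=5))
o=ctrl.get_obs();print(o["ee_pos"],o["force"],o["moment"],o["grip_width"])
for q in("press_point","grip_point","pivot"):
  for n in("scene","top"): print(q,n,[(np.round(r["location"],1),round(r["conf"],2)) for r in finder.pinpoint(n,q)[:2]])
E
```

```text
[ 0.51377573 -0.0284973   0.13189005] [10.46710488  2.82074418 -5.81453904] [ 0.42702659 -1.55397815  0.18371754] 0.035683737207233786
press_point scene [(array([306.9, 226.3]), 0.61), (array([463.1, 222.7]), 0.51)]
press_point top [(array([373.1, 249.7]), 0.9), (array([322.9, 256.9]), 0.73)]
grip_point scene [(array([345.6, 212.4]), 0.7), (array([303.4, 226.9]), 0.39)]
grip_point top [(array([326.9, 255.6]), 0.57)]
pivot scene [(array([226.2, 260.5]), 0.84), (array([375.7, 293.1]), 0.43)]
pivot top [(array([427.3, 240.2]), 0.72), (array([141.2, 323.4]), 0.29)]
```

View pics/a3.png

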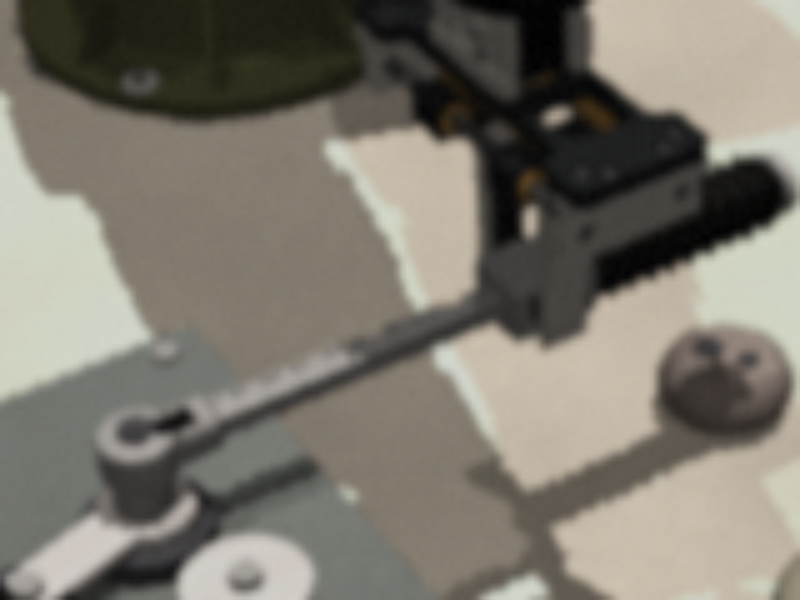

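The handle is extended, with the collar in the fingers at crop (515,290). I ease off the side load, then drop the grip to 4 N so the opening shows whether the button pops out (41 mm).

Emit:
carry_out(motion=[[[0, 0.005, 0], 0], [[0, 0.005, 0], 0], [[0, 0.005, 0], 0]])

```text
time_s: 7.8
ee_pos: [0.514, -0.029, 0.1318]
eef_rot: [3.142, -0.0, 1.721]
force: [3.2, 2.0, -2.6]
grip_width: 0.0356
grip_force: 24.9
```

Emit:
carry_out(motion=[[[0, 0, 0], 0], [[0, 0, 0], 0], [[0, 0, 0], 0], [[0, 0, 0], 0]], force=4)

```text
time_s: 8.2
ee_pos: [0.5146, -0.0294, 0.132]
eef_rot: [3.14, 0.0, 1.721]
force: [8.3, 2.3, -4.6]
grip_width: 0.0411
grip_force: 4.0
```

Opening 41.1 mm: the button is out and locked at the second stop. Now I open fully and slide back to the grip.

Emit:
carry_out(motion=[[[0, 0, 0], 0], [[0, 0, 0], 0], [[0, 0, 0], 0], [[0, 0, 0], 0], [[0, 0, 0], 0], [[0, 0, 0], 0]], hand=-1)

```text
time_s: 8.8
ee_pos: [0.514, -0.0297, 0.1319]
eef_rot: [-3.141, -0.0, 1.721]
force: [0.6, 0.1, 0.7]
grip_width: 0.0857
grip_force: 0.0
```

Emit:
carry_out(motion=[[[0.15, 0, 0], 0], [[0.3, 0, 0], 0], [[0.45, 0, 0], 0], [[0.515, 0, 0], 0], [[0.515, 0, 0], 0], [[0.515, 0, 0], 0]])

```text
time_s: 9.4
ee_pos: [0.4988, 0.0716, 0.1319]
eef_rot: [3.142, 0.0, 1.721]
force: [-0.9, 0.7, 0.3]
grip_width: 0.0945
grip_force: 0.0
```

```bash
python3 - <<'E'
from h import *
im,d=camera("scene")
im2,_=camera("top")
cv2.imwrite("pics/a4.png",np.hstack([cv2.resize(im[170:290,220:380],None,fx=2.5,fy=4),cv2.resize(im2[200:320,260:420],None,fx=2.5,fy=4)]))
o=ctrl.get_obs();print(o["ee_pos"],o["eef_rot"],o["force"],o["grip_width"])
L={}
for q in("press_point","grip_point","pivot","button_face"):
  for n in("scene","top"):
    r=finder.pinpoint(n,q)[:2];L[n]=r; print(q,n,[(np.round(r["location"],1),round(r["conf"],2)) for r in r])
  for a in L["scene"][:1]:
    print("  plane",plane("scene",a["location"],.152).round(4))
    for b in L["top"]: print("  ",tri(a["location"],b["location"]))
E
```

```text
[0.49885594 0.07115927 0.13181403] [-3.14152770e+00  1.24809153e-04  1.71990627e+00] [-0.22101293  0.08790649 -0.28244904] 0.09408026941650137
press_point scene [(array([303.8, 224.4]), 0.97)]
press_point top [(array([335.6, 255.8]), 0.97), (array([519.1, 242.1]), 0.6)]
  plane [ 0.4995 -0.0279  0.152 ]
   (array([ 0.50683455, -0.02823178,  0.15741532]), np.float64(0.005356141982748618))
   (array([ 0.59767058, -0.23230672,  0.3424664 ]), np.float64(0.30619630186471725))
grip_point scene [(array([343. , 211.9]), 0.96)]
grip_point top [(array([519.1, 242.9]), 0.37)]
  plane [0.4979 0.0745 0.152 ]
   (array([ 0.61938478, -0.1964997 ,  0.3896671 ]), np.float64(0.3690283235727462))
pivot scene [(array([227.8, 259.5]), 0.62)]
pivot top [(array([428.2, 240.3]), 0.66)]
  plane [ 0.536  -0.2231  0.152 ]
   (array([ 0.53978218, -0.22699421,  0.15667456]), np.float64(0.005849638751352753))
button_face scene [(array([311.4, 232.5]), 0.65)]
button_face top [(array([335.4, 243.1]), 0.44)]
  plane [ 0.5338 -0.0251  0.152 ]
   (array([ 0.53612832, -0.02605188,  0.15400259]), np.float64(0.000283379042543643))
```

View pics/a4.png

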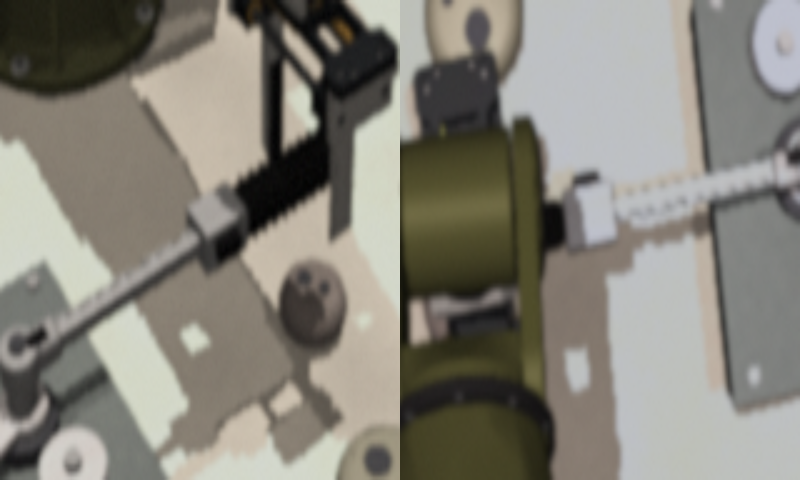

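The picture shows the collar at left (218,225) with its black button proud, about 0.20 m from the pivot, and the fingers either side of the rubber grip. I close on the grip.

Emit:
carry_out(motion=[[[0.005, 0, 0], 0], [[0.005, 0, 0], 0], [[0.005, 0, 0], 0], [[0.005, 0, 0], 0], [[0.005, 0, 0], 0], [[0.005, 0, 0], 0], [[0.005, 0, 0], 0], [[0.005, 0, 0], 0], [[0.005, 0, 0], 0], [[0.005, 0, 0], 0]], hand=1, force=45)

```text
time_s: 10.9
ee_pos: [0.4989, 0.0732, 0.1319]
eef_rot: [3.141, -0.0, 1.721]
force: [4.2, 0.8, -1.9]
grip_width: 0.0269
grip_force: 45.0
```

```bash
python3 - <<'E'
from h import *
o=ctrl.get_obs();print(o["ee_pos"],o["eef_rot"][2],o["force"],o["moment"])
p=o["ee_pos"];M=R.from_euler('xyz',o["eef_rot"]).as_matrix()
pv=np.array([.5405,-.2274,p[2]])
v=p-pv;print(np.hypot(v[0],v[1]),np.degrees(np.arctan2(v[1],v[0])))
for a in np.linspace(0,.44,12)[1:]:
    q=pv+R.from_euler('z',-a).apply(v); print(round(a,3),(M.T@(q-p)/.2).round(4)[:2],round(a/2/np.pi,4))
E
```

```text
[0.49885457 0.07322954 0.13187893] 1.720577180738513 [ 4.16875728  0.8071942  -1.87161388] [ 0.09015756 -0.5956855  -0.30335344]
0.3035003482413299 97.88684199114168
0.04 [-0.0019  0.0607] 0.0064
0.08 [-0.0063  0.1212] 0.0127
0.12 [-0.0131  0.1815] 0.0191
0.16 [-0.0223  0.2415] 0.0255
0.2 [-0.0339  0.3011] 0.0318
0.24 [-0.0479  0.3602] 0.0382
0.28 [-0.0642  0.4186] 0.0446
0.32 [-0.0828  0.4764] 0.0509
0.36 [-0.1038  0.5334] 0.0573
0.4 [-0.1269  0.5894] 0.0637
0.44 [-0.1524  0.6446] 0.07
```

Emit:
carry_out(motion=[[[-0.002, 0.061, 0], 0.0064], [[-0.006, 0.121, 0], 0.0127], [[-0.013, 0.1815, 0], 0.0191], [[-0.022, 0.2415, 0], 0.0255], [[-0.034, 0.301, 0], 0.0318], [[-0.048, 0.36, 0], 0.0382], [[-0.064, 0.4185, 0], 0.0446], [[-0.083, 0.476, 0], 0.0509], [[-0.104, 0.533, 0], 0.0573], [[-0.115, 0.562, 0], 0.0605], [[-0.115, 0.562, 0], 0.0605], [[-0.115, 0.562, 0], 0.0605]])

```text
time_s: 12.1
ee_pos: [0.6116, 0.0676, 0.1317]
eef_rot: [-3.137, 0.001, 1.341]
force: [-15.7, 1.8, 6.3]
grip_width: 0.0266
grip_force: 45.0
```

```bash
cat > st.py <<'E'
from h import *
o=ctrl.get_obs();p=o["ee_pos"];pv=np.array([.5405,-.2274])
v=p[:2]-pv;r=np.hypot(*v);a=np.arctan2(v[1],v[0]);f=o["force"]
print("r",r,"swing",np.radians(97.89)-a,"yaw swing",1.7206-o["eef_rot"][2],"F tang",f[0]*np.sin(a)-f[1]*np.cos(a),"F rad",f[:2]@v/r,"Fz",f[2],o["moment"],o["grip_width"])
E
python3 st.py
```

```text
r 0.30347910840185627 swing 0.37418539986511523 yaw swing 0.37965306171103097 F tang -15.690065158063312 F rad -1.890321670841391 Fz 6.313596360690763 [ 0.21042514  2.04675259 -0.1254636 ] 0.026620785215858752
```

Emit:
carry_out(motion=[[[-0.001, 0.03, 0], 0.0032], [[-0.003, 0.055, 0], 0.0058], [[-0.003, 0.055, 0], 0.0058], [[-0.003, 0.055, 0], 0.0058]])

```text
time_s: 12.5
ee_pos: [0.6221, 0.0649, 0.1317]
eef_rot: [-3.137, 0.0, 1.305]
force: [-16.2, 4.8, 6.3]
grip_width: 0.0264
grip_force: 45.0
```

```bash
python3 st.py
```

```text
r 0.30347000389977524 swing 0.4099029893200148 yaw swing 0.41582505585226626 F tang -16.876251597437047 F rad 0.2879020078937121 Fz 6.340851085823642 [ 0.59445325  2.11053276 -0.15632475] 0.026409965390365234
```

Emit:
carry_out(motion=[[[0, 0.01, 0], 0.001], [[0, 0.02, 0], 0.002], [[0, 0.02, 0], 0.002], [[0, 0.02, 0], 0.002]])

```text
time_s: 12.9
ee_pos: [0.6251, 0.0641, 0.1317]
eef_rot: [-3.135, 0.001, 1.293]
force: [-23.7, 4.4, 9.0]
grip_width: 0.0267
grip_force: 45.0
```

```bash
python3 st.py
```

```text
r 0.303508674395675 swing 0.42012335406804024 yaw swing 0.42790662954929726 F tang -24.016506773044615 F rad -2.407420049379699 Fz 8.98250188158148 [ 0.66324384  3.16818441 -0.05088957] 0.026679106443853972
```

Emit:
carry_out(motion=[[[0, 0.008, 0], 0], [[0, 0.015, 0], 0], [[0, 0.015, 0], 0], [[0, 0.015, 0], 0], [[0, 0.015, 0], 0], [[0, 0.015, 0], 0]])

```text
time_s: 13.5
ee_pos: [0.6258, 0.0643, 0.1314]
eef_rot: [-3.129, 0.001, 1.293]
force: [-40.4, 10.3, 15.4]
grip_width: 0.0267
grip_force: 45.0
```

```bash
python3 st.py; python3 - <<'E'
from h import *
im,d=camera("scene");im2,_=camera("top")
cv2.imwrite("pics/a5.png",np.hstack([cv2.resize(im[160:340,200:400],None,fx=2,fy=3),cv2.resize(im2[180:360,240:440],None,fx=2,fy=3)]))
for q in("press_point","grip_point","pivot"):
  L=[finder.pinpoint(n,q)[:1] for n in("scene","top")]
  print(q,L,plane("scene",L[0][0]["location"],.152) if L[0] else "")
E
```

```text
r 0.30390585236438267 swing 0.4222201567290127 yaw swing 0.42738343202442697 F tang -41.656126918207846 F rad -1.4454894484699263 Fz 15.395173279737808 [ 1.60947685  6.47453519 -0.17123225] 0.026733644058782393
press_point [[{'location': [320.1, 249.2], 'conf': 0.79}], [{'location': [339.0, 212.7], 'conf': 0.89}]] [ 0.59423486 -0.03325794  0.152     ]
grip_point [[{'location': [367.3, 240.9], 'conf': 0.93}], [{'location': [291.5, 202.2], 'conf': 0.92}]] [0.61597802 0.07222708 0.152     ]
pivot [[{'location': [226.0, 262.6], 'conf': 0.65}], [{'location': [427.1, 240.5], 'conf': 0.94}]] [ 0.54366063 -0.22977357  0.152     ]
```

View pics/a5.png

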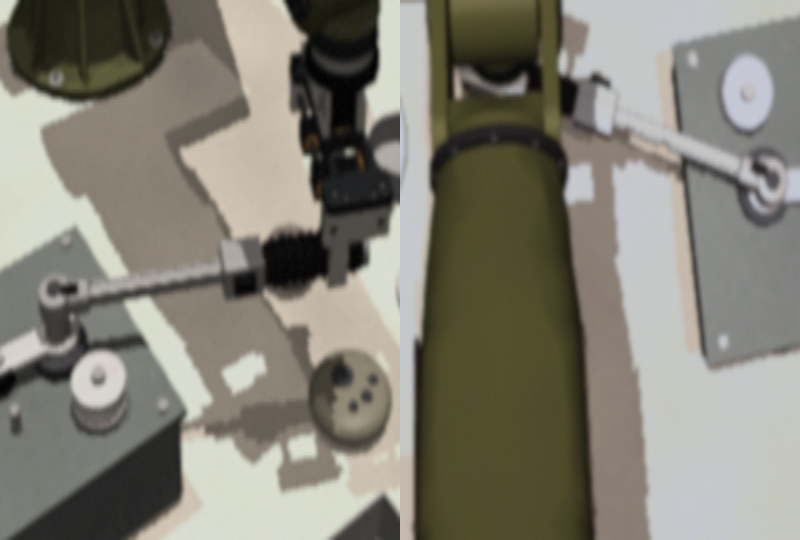

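At the stop: the push rose from 17 to 42 N with almost no further motion. The picture shows the handle swung, the button proud at left (240,275), and the fingers on the rear of the grip. I ease the push slightly and hand in.

Emit:
carry_out(motion=[[[0, -0.005, 0], 0], [[0, -0.005, 0], 0], [[0, -0.005, 0], 0], [[0, -0.005, 0], 0]])

```text
time_s: 14.3
ee_pos: [0.6256, 0.0643, 0.1314]
eef_rot: [-3.131, 0.001, 1.293]
force: [-34.3, 9.5, 13.2]
grip_width: 0.0269
grip_force: 45.0
```

```bash
python3 st.py; python3 -c "
from station import ctrl
print(ctrl.hand_in())"
```

```text
r 0.3038819041686107 swing 0.42138140855718365 yaw swing 0.4275143277433293 F tang -35.58831457489505 F rad -0.4845688569914337 Fz 13.23414338679674 [ 1.4707394   5.4859824  -0.13680235] 0.02690276604450654
the job is handed in; nothing more can be done
None
```

I handed the job in at about 14 s: the handle is locked at the second stop, and the arm holds it by the rubber grip with the tensioner at its stop (about 0.42 rad, 36 N push), with no contact with the bystanders that I saw.

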